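# Find the spare rotor arm under the cover plate

### The arm

A 6-joint arm with a two-finger parallel gripper is mounted at the origin on the work surface. World frame = base frame: x ahead of the robot, y to its left, z up, the work surface at z = 0. Lengths are in m, angles in rad, forces in N, time in s.
With the tool pointing down it reaches from about 0.325 to 0.775 m from the base axis. Payload 5.5 kg.
Tool frame: the origin (TCP) lies midway between the tips of the shut fingers; the grasp point (between the pads) lies 19 mm behind it; z points along the fingers, x is the direction in which the jaws open and shut, and the axes are right-handed (so a half turn about z gives the same grasp; the last joint's range is limited). The gripper opens to 85 mm and grips with 20 to 120 N. Pads are 22 mm wide; open, the fingers measure 114 mm over their backs; the gripper's body (76 mm by 85 mm) begins 54 mm behind the grasp point. The pads swing forward as they close: fully open they stand 13 mm farther back than shut.
Start: joints at [-1.361, 0.091, 1.231, -0, 1.82, -0.057], TCP at [0.158, -0.579, 0.231] pointing down, gripper open.
Joint ranges: [-2.87, 2.87], [-0.86, 2.18], [0.17, 2.46], [-1.51, 4.65], [0.06, 2.69], [-2.65, 2.65]. Speed limits (rad/s): [2.57, 2.57, 3.01, 3.14, 3.14, 3.14].

### API

Orientations are given as a rotation vector (axis times angle).
In Python, from plant import state, snapshot, hand_in gives the robot as it stands. The module is installed in compiled form; this text tells all that it offers.
- The arm moves only by the tool apply_moves, never from a script. Its argument "commands" is a list of rows, each a list of 3 entries, a list of its own where there are three numbers: the opening, from 0 (shut) to 1 (fully open), then the shift along the tool's x, y, z in cm, then the turn, a rotation vector about the tool's x, y, z in degrees. A call has 1 to 5 rows; each row is the pose to reach, as a shift and turn from the pose commanded when the call began, along the tool's axes at that moment; what a row does not reach only later rows make up. A row lasts 1/8 s, in which the tool goes at most 62.5 mm and 10.7 degrees, less where a joint would pass 70% of its speed; a pose out of reach is approached as far as the arm can. A call with a gripper value outside its range is refused whole. The fingers move at their own pace and stop on an object; the grip force is fixed at half the most. Time passes only in rows, so rows that repeat a pose let the fingers close. It gives the time, the measured TCP pose, the force and the opening at its end, in the units of the state.
- state(): the state, without advancing time (a new reading comes with each control period).
- snapshot(name): name is "scene" or "top"; returns a dict with "color" (384x512x3 uint8, red, green, blue), "z_map" (384x512 float32, m along the optical axis (not along the pixel's ray), 0 where there is no reading), "camera_matrix" (3x3 intrinsics, pixels), "pose" (4x4, takes a point from camera to world coordinates). Camera axes: x right, y down, z forward; pixel columns grow to the right and rows downward; lengths in m; the calibration is good to about 2 mm. A picture is of the moment at which its call begins.
- hand_in(): hands the job in, once; it reports no verdict.
The state is a dict: "t": time; "q": joint angles; "qd": joint speeds; "joint_torque": joint torques, N m; "position": TCP position; "eef_rot": TCP orientation; "contact_force": force on the tool from outside, world axes, zero at the start; "wrist_torque": the same for the moment, N m; "width": finger opening in m.
Only numpy, scipy, OpenCV 4.12 (cv2) and the standard library are available. Lean on these libraries where they do the work, as an engineer would, in place of code of your own. Each camera call takes 0.05 s, during which the arm holds its last target.

### The job

We need the spare red rotor arm for the distributor on the tester. Slide the metal cover plate of the green spares tray along onto the tray's bare shelf, without lifting it off, until all three pockets are open; then pick the red rotor arm out of whichever pocket it lies in and set it down gently, standing upright, in the blue dish. Leave the plate lying flat on the shelf.

Things in the scene. Friction and masses are not known exactly. Their poses are not given: they have to be found in the camera images.
- spares_tray: Green fixed tray, 194 (x) x 276 (y) mm, 34 high. Origin: on the table under the middle of the pockets, z up. 3 pockets at x = -62, 0, +62 mm, each 54 (x) x 104 (y) mm, walls 8, white floor at z = 6 mm; they hold the rotor, a steel condenser, a dark contact set. Level bare shelf from y = 60 to 210 mm, then a lip 6 thick, 8 higher. Turned at most 15 deg: +y (shelf side) points to the robot's left.
- cover: Loose grey metal plate 194 (x) x 120 (y) x 5 mm, 0.25 kg, at first flat on the pocket walls, centred and aligned with the tray (3 mm, 2 deg), hiding all pockets. Origin: centre of its underside, z up. Round black knob in its middle, 24 mm diameter, rising 30 mm above the plate (z = 5 to 35 mm). No guides. Pockets fully open when it has slid 112 mm along the tray's +y; it meets the lip at 150 mm.
- rotor: Red rotor arm, 35 g: upright round body 28 mm diameter, 21 high; arm 12 mm wide along +x, reaching 22 mm from the axis; brass strip on top (top at z = 24 mm). Origin: centre of the body's underside, z up. It stands on a pocket floor within 5 mm of the pocket's middle, x axis within 9 deg of the tray's; grip it across its y (28 mm), with 33 mm free on each side.
- dish: Shallow square blue dish fixed to the table, 150 x 150 mm outside, 18 mm high, wall and floor 4 mm thick. Origin: centre of its underside, z up. Empty; to the robot's left of the tray.
Not all that is in view belongs to the job. There is more than one size of the cover; the job needs the larger. There is more than one size of the dish; the one meant has the size given above.

How it is judged:
By the outcome, as a careful person would: the job done as asked, in the order asked, and still so for the second after the job is handed in, with the robot touching nothing.
It also fails if it takes over 53 s, if anything falls off the work surface, if the arm or the gripper's body presses on something with over 40 N, if the wrist force passes 120 N, or if a joint passes its speed limit or range.

## Working session

There is one attempt and no reset: what is moved stays moved. The work goes in short steps, Python scripts to look and compute and a tool call to move; the robot and the scene stay as the last step left them, time stands still between calls to the robot, and variables do not carry over. Pictures are saved under pics/ and viewed, and the job is handed in when it is done.

Besides the shell and the picture viewer there is one more tool, called after "Call:" in YAML: its name, and indented under it one key for each argument. apply_moves: Moves the arm, as the interface text tells. Its arguments: {"type":"object","properties":{"commands":{"type":"array","items":{"type":"array"}}},"required":["commands"]}

```bash
mkdir -p pics; cat > h.py <<'E'
import numpy as np,cv2
from plant import state,snapshot,hand_in
def snap(n,f):
    s=snapshot(n); cv2.imwrite('pics/'+f+'.png',cv2.cvtColor(s['color'],cv2.COLOR_RGB2BGR)); np.savez(f+'.npz',**s); return s
def world(s):
    z=s['z_map'];K=s['camera_matrix'];v,u=np.mgrid[:z.shape[0],:z.shape[1]]
    P=np.stack([(u-K[0,2])/K[0,0]*z,(v-K[1,2])/K[1,1]*z,z],-1)
    return P@s['pose'][:3,:3].T+s['pose'][:3,3]
E
python3 - <<'E'
from h import *
a=snap('top','top0');b=snap('scene','sc0')
print(a['pose'],b['pose'],state())
E
```

```text
[[-0.02588585 -0.98493662  0.17096719  0.25428798]
 [-0.9996076   0.02733419  0.00612253  0.06514361]
 [-0.01070356 -0.17074162 -0.9852577   1.10245315]
 [ 0.          0.          0.          1.        ]] [[ 0.59648772  0.60639452 -0.52582135  0.98128061]
 [ 0.8025415  -0.44132069  0.40145136 -0.30607153]
 [ 0.01138207 -0.66145426 -0.74989914  0.80230043]
 [ 0.          0.          0.          1.        ]] {'t': 0.1, 'q': array([-1.36070874e+00,  9.18253814e-02,  1.23179602e+00,  1.76488336e-05,
        1.81976866e+00, -5.66859862e-02]), 'qd': array([-1.98503627e-04,  7.20817912e-05, -1.94769016e-03,  4.13755652e-05,
       -1.56338948e-04, -5.02923938e-04]), 'joint_torque': array([ 3.67655812e-03, -4.60218358e+01, -4.19217253e+01,  5.12199529e-05,
        1.05981273e-02,  2.62009814e-05]), 'position': array([ 0.15813262, -0.57853008,  0.23022164]), 'eef_rot': array([-2.49620520e+00,  1.90555215e+00,  2.12522450e-03]), 'contact_force': array([ 0.9837004 , -0.06961585,  0.33276888]), 'wrist_torque': array([ 0.01575728, -0.0458381 , -0.02295567]), 'width': 0.08579064941795551}
```

View pics/top0.png

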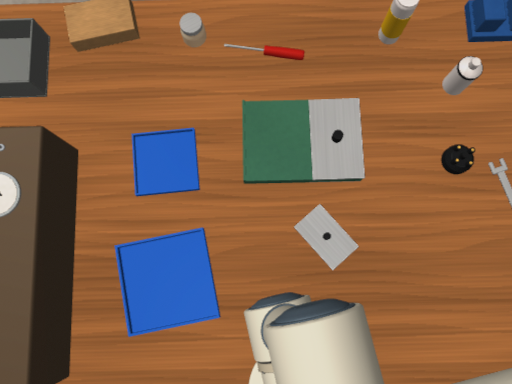

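View pics/sc0.png

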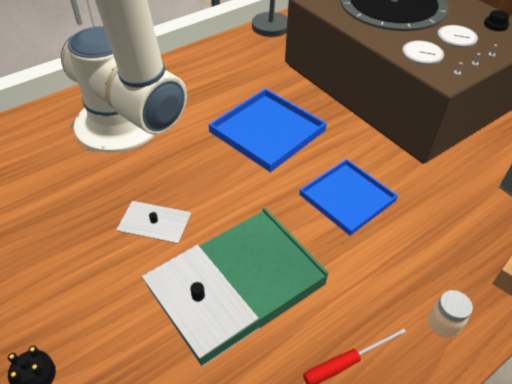

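The top view shows the tray at cols 243–364, rows 98–182, with its plate and knob (337,136) on the right and the shelf on the left. There are two blue dishes, at (166,162) and (168,281), and a small decoy plate at (326,237). I'll measure these next.

```bash
cat > m.py <<'E'
from h import *
for f in ('top0','sc0'):
    s=dict(np.load(f+'.npz')); P=world(s); c=s['color'].astype(int); hsv=cv2.cvtColor(s['color'],cv2.COLOR_RGB2HSV)
    inw=(P[...,0]>0.1)&(P[...,0]<0.85)&(abs(P[...,1])<0.7)&(s['z_map']>0)
    def comps(m,name,amin=60):
        n,l,st,ce=cv2.connectedComponentsWithStats((m&inw).astype(np.uint8))
        for i in range(1,n):
            if st[i,4]<amin: continue
            p=P[l==i]; r=cv2.minAreaRect(p[:,:2].astype(np.float32)*1000)
            print(f,name,st[i],'rect',np.round(r[0],1),np.round(r[1],1),round(r[2],1),'med',np.round(np.median(p,0),4),'mean',p.mean(0).round(4),'zpct',np.percentile(p[:,2],[2,50,98]).round(4))
    H,S,V=[hsv[...,i].astype(int) for i in range(3)]
    comps((H>100)&(H<130)&(S>150),'blue',300)
    comps((H>60)&(H<95)&(S>80),'green',300)
    comps((S<30)&(V>140)&(P[...,2]>0.0)&(P[...,2]<.06),'plate',300)
    comps((V<60)&(P[...,2]>0.0)&(P[...,2]<.1),'black',20)
    comps((V<60)&(P[...,2]>0.064)&(P[...,2]<.1),'blacktop',8)
E
python3 m.py
```

```text
top0 blue [ 467    7   45   35 1220] rect [ 829.6 -509.6] [ 42.  109.5] 0.8 med [ 0.8224 -0.4894  0.0384] mean [ 0.8254 -0.4947  0.049 ] zpct [0.0073 0.0384 0.0922]
top0 blue [ 132  128   67   68 3894] rect [523.5 293.7] [150.2 149.1] 4.1 med [0.5243 0.2952 0.0039] mean [0.5244 0.2952 0.0051] zpct [-0.0007  0.0039  0.019 ]
top0 blue [ 115  228  105  108 8316] rect [244.  286.9] [203.8 204.6] 10.2 med [0.2413 0.29   0.0055] mean [0.2422 0.2894 0.0072] zpct [0.0011 0.0055 0.0256]
top0 green [ 243  101   69   82 5389] rect [562.6  27.2] [157.  193.4] 89.6 med [0.5572 0.028  0.0335] mean [0.5581 0.0279 0.0333] zpct [0.0241 0.0335 0.0392]
top0 plate [ 308   98   56   82 3908] rect [ 562.  -110.3] [193.9 119.8] 0.6 med [ 0.5575 -0.1094  0.0386] mean [ 0.56   -0.1101  0.0386] zpct [0.0346 0.0386 0.0428]
top0 plate [489 159  23  46 308] rect [ 454.  -508.5] [108.6  36.3] 20.4 med [ 0.4663 -0.5063  0.0071] mean [ 0.462  -0.5036  0.007 ] zpct [0.0027 0.0071 0.0115]
top0 plate [ 295  205   63   63 1771] rect [335.6 -80.6] [131.1  81.6] 39.8 med [ 0.334  -0.0805  0.0031] mean [ 0.3349 -0.0806  0
[... 3156 characters left out ...]
n [ 0.3411 -0.0836  0.0188] zpct [0.0068 0.0209 0.0264]
sc0 black [191 283  13  18 191] rect [ 565.  -113.3] [20.2 20.3] 62.3 med [ 0.569  -0.1149  0.0669] mean [ 0.5675 -0.1148  0.0626] zpct [0.0431 0.0669 0.071 ]
sc0 black [   8  348   47   36 1254] rect [ 511.7 -398.6] [66.3 51.9] 61.8 med [ 0.5206 -0.3928  0.0398] mean [ 0.5191 -0.3938  0.0395] zpct [0.0105 0.0398 0.0607]
sc0 blacktop [ 298   43  139  104 1910] rect [330.6 501.2] [460.6  11.8] 0.3 med [0.367  0.5011 0.0823] mean [0.356  0.5011 0.0822] zpct [0.0648 0.0823 0.0994]
sc0 blacktop [191 283  13  12 113] rect [ 564.5 -113.2] [20.2 19.7] 65.0 med [ 0.5647 -0.1137  0.0689] mean [ 0.565  -0.1135  0.0687] zpct [0.0647 0.0689 0.0712]
```

```bash
cat >> h.py <<'E'
from scipy.spatial.transform import Rotation as R
def go(t,yaw=-90):
    s=state(); r=R.from_rotvec(s['eef_rot']); y=np.radians(yaw)
    x=np.array([np.cos(y),np.sin(y),0]); z=np.array([0,0,-1.]); T=R.from_matrix(np.stack([x,np.cross(z,x),z],1))
    print('t',s['t'],'pos',s['position'].round(4),'w',s['width'].round(4),'F',s['contact_force'].round(1))
    print('shift cm',(r.inv().apply(np.array(t)-s['position'])*100).round(2),'turn',np.degrees((r.inv()*T).as_rotvec()).round(2))
E
python3 -c "
from h import *
go([.5635,-.112,.17])"
```

```text
Traceback (most recent call last):
  File "h.py", line 13, in go
    print('t',s['t'],'pos',s['position'].round(4),'w',s['width'].round(4),'F',s['contact_force'].round(1))
                                                      ^^^^^^^^^^^^^^^^
AttributeError: 'float' object has no attribute 'round'
```

```bash
sed -i "s/s\['width'\].round(4)/round(s['width'],4)/" h.py
python3 -c "
from h import *
go([.5635,-.112,.17])"
```

```text
t 0.1 pos [ 0.1581 -0.5785  0.2302] w 0.0858 F [ 1.  -0.1  0.3]
shift cm [-34.31 -51.4    6.09] turn [1.000e-02 1.000e-01 1.529e+01]
```

Call:
apply_moves:
  commands:
    - [0.7,[-34.3,-51.4,6.1],[0,0.1,15.3]]
    - [0.7,[-34.3,-51.4,6.1],[0,0.1,15.3]]
    - [0.7,[-34.3,-51.4,6.1],[0,0.1,15.3]]
    - [0.7,[-34.3,-51.4,6.1],[0,0.1,15.3]]
    - [0.7,[-34.3,-51.4,6.1],[0,0.1,15.3]]

```text
t: 0.72
position: [0.363, -0.3424, 0.2]
eef_rot: [2.22, -2.221, 0.002]
contact_force: [1.8, 0.0, -0.6]
width: 0.0596
```

```bash
python3 -c "
from h import *
go([.5635,-.112,.15])"
```

```text
t 0.725 pos [ 0.363  -0.3424  0.2   ] w 0.0596 F [ 1.8  0.  -0.6]
shift cm [-23.06 -20.04   4.97] turn [-0.   -0.08 -0.03]
```

Call:
apply_moves:
  commands:
    - [0.7,[-23,-20,5],[0,0,0]]
    - [0.7,[-23,-20,5],[0,0,0]]
    - [0.7,[-23,-20,5],[0,0,0]]
    - [0.7,[-23,-20,5],[0,0,0]]
    - [0.7,[-23,-20,5],[0,0,0]]

```text
t: 1.35
position: [0.5631, -0.1124, 0.1494]
eef_rot: [2.221, -2.22, 0.001]
contact_force: [0.3, -0.8, 0.2]
width: 0.0598
```

```bash
python3 -c "
from h import *
go([.5635,-.112,.085])"
```

```text
t 1.35 pos [ 0.5631 -0.1124  0.1494] w 0.0598 F [ 0.3 -0.8  0.2]
shift cm [-0.05 -0.05  6.44] turn [ 0.02 -0.1   0.01]
```

Call:
apply_moves:
  commands:
    - [0.7,[0,0,4],[0,0,0]]
    - [0.7,[0,0,7],[0,0,0]]
    - [0.7,[0,0,9],[0,0,0]]
    - [0.7,[0,0,10.5],[0,0,0]]
    - [0.7,[0,0,10.5],[0,0,0]]

```text
t: 1.98
position: [0.5616, -0.1146, 0.0443]
eef_rot: [2.219, -2.221, -0.0]
contact_force: [0.5, 0.1, 0.0]
width: 0.06
```

```bash
python3 -c "
from h import *
snap('scene','sc1')
go([.5635,-.112,.044])"
```

```text
t 2.025 pos [ 0.5623 -0.1148  0.0456] w 0.0597 F [ 0.9 -0.3 -0.3]
shift cm [-0.28 -0.12  0.16] turn [-0.03 -0.1  -0.04]
```

View pics/sc1.png

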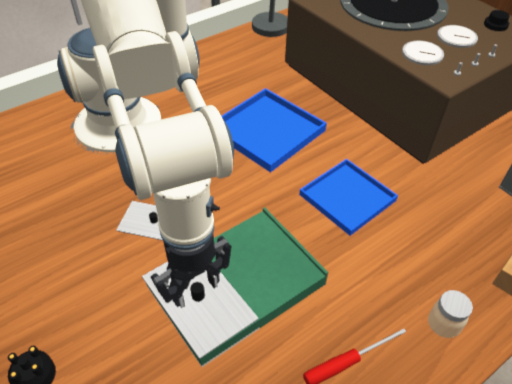

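```bash
python3 -c "
from h import *
s=dict(np.load('sc1.npz'));P=world(s)
im=s['color'][215:330,130:260,::-1];cv2.imwrite('pics/z1.png',cv2.resize(im,None,fx=6,fy=5,interpolation=1))
for (u,v) in [(198,284),(198,292),(180,299),(221,262),(165,285),(215,270)]: print(u,v,P[v,u].round(4))"
```

```text
198 284 [ 0.5584 -0.1069  0.0671]
198 292 [ 0.5727 -0.1158  0.0687]
180 299 [ 0.573  -0.15    0.0805]
221 262 [ 0.5672 -0.063   0.1065]
165 285 [ 0.5749 -0.1701  0.1454]
215 270 [ 0.5787 -0.0823  0.1134]
```

View pics/z1.png

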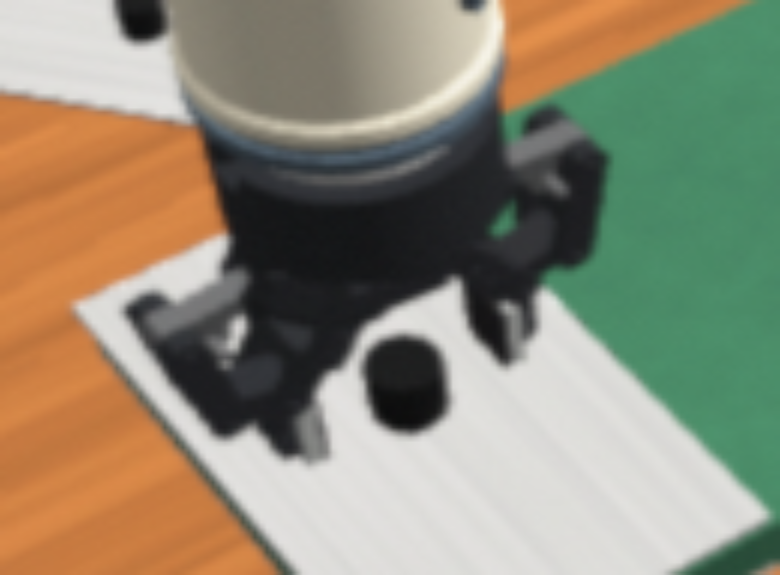

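The knob sits centred between the fingertips, at zoomed (410,385), so I'm closing the gripper on it.

Call:
apply_moves:
  commands:
    - [0.15,[0,0,0],[0,0,0]]
    - [0.15,[0,0,0],[0,0,0]]
    - [0.15,[0,0,0],[0,0,0]]
    - [0.15,[0,0,0],[0,0,0]]
    - [0.15,[0,0,0],[0,0,0]]

```text
t: 2.65
position: [0.563, -0.1145, 0.0469]
eef_rot: [-2.221, 2.221, -0.005]
contact_force: [-0.0, 0.8, 5.1]
width: 0.0222
```

```bash
python3 -c "
from h import *
go([.5635,.018,.044])
s=dict(np.load('top0.npz'))"
```

```text
t 2.65 pos [ 0.563  -0.1145  0.0469] w 0.0222 F [-0.   0.8  5.1]
shift cm [-13.25  -0.05   0.26] turn [-0.16 -0.11 -0.01]
```

Call:
apply_moves:
  commands:
    - [0.15,[-0.8,0,0],[0,0,0]]
    - [0.15,[-2,0,0],[0,0,0]]
    - [0.15,[-3.4,0,0],[0,0,0]]
    - [0.15,[-4.8,0,0],[0,0,0]]
    - [0.15,[-6.2,0,0],[0,0,0]]

```text
t: 3.28
position: [0.5632, -0.0538, 0.0469]
eef_rot: [2.219, -2.222, 0.009]
contact_force: [-1.4, -5.9, 5.9]
width: 0.0221
```

```bash
python3 -c "
from h import *
go([.5635,.018,.044])
snap('scene','sc2')"
```

```text
t 3.275 pos [ 0.5632 -0.0538  0.0469] w 0.0221 F [-1.4 -5.9  5.9]
shift cm [-7.18 -0.02  0.25] turn [-0.19 -0.29 -0.07]
```

View pics/sc2.png

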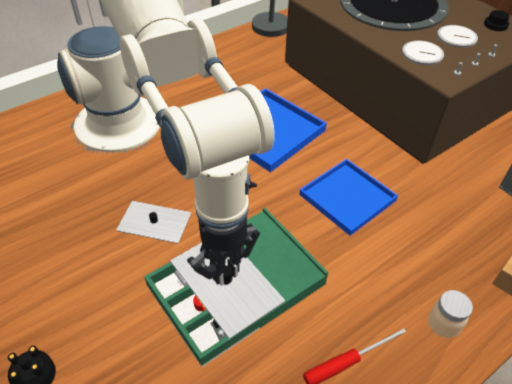

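The plate is sliding flat, and the red rotor shows in the middle pocket at (199,302). I'll continue the slide.

Call:
apply_moves:
  commands:
    - [0.15,[-1.4,0,0],[0,0,0]]
    - [0.15,[-2.8,0,0],[0,0,0]]
    - [0.15,[-4.2,0,0],[0,0,0]]
    - [0.15,[-5.6,0,0],[0,0,0]]
    - [0.15,[-6.9,0,0],[0,0,0]]

```text
t: 3.95
position: [0.5634, 0.0153, 0.0469]
eef_rot: [2.22, -2.222, 0.01]
contact_force: [1.4, -6.3, 5.4]
width: 0.0221
```

Call:
apply_moves:
  commands:
    - [0.15,[0,0,0],[0,0,0]]
    - [0.15,[0,0,0],[0,0,0]]

```text
t: 4.2
position: [0.5633, 0.0169, 0.0469]
eef_rot: [-2.221, 2.22, -0.006]
contact_force: [-0.7, 1.3, 6.7]
width: 0.0218
```

```bash
python3 -c "
from h import *
go([.5635,.018,.044])
snap('scene','sc3');snap('top','top3')"
```

```text
t 4.2 pos [0.5633 0.0169 0.0469] w 0.0218 F [-0.7  1.3  6.7]
shift cm [-0.12 -0.02  0.29] turn [-0.21 -0.09  0.01]
```

View pics/sc3.png

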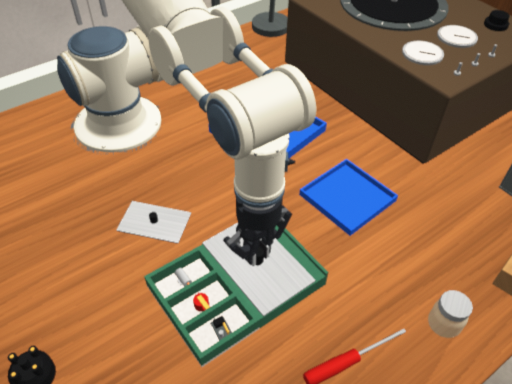

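View pics/top3.png

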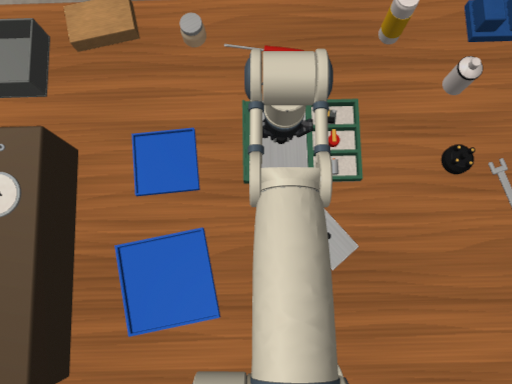

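All three pockets are open, with the rotor in the middle one at scene (201,301) and top (334,138). I'll release the knob and rise.

Call:
apply_moves:
  commands:
    - [0.6,[0,0,0],[0,0,0]]
    - [0.6,[0,0,0],[0,0,0]]
    - [0.6,[0,0,0],[0,0,0]]
    - [0.6,[0,0,-2],[0,0,0]]
    - [0.6,[0,0,-5],[0,0,0]]

```text
t: 4.92
position: [0.5617, 0.0166, 0.0956]
eef_rot: [2.22, -2.22, 0.0]
contact_force: [0.6, -0.5, 0.2]
width: 0.0512
```

Call:
apply_moves:
  commands:
    - [0.6,[0,0,-4],[0,0,0]]
    - [0.6,[-5,0,-8],[0,0,0]]
    - [0.6,[-10,0,-8],[0,0,0]]
    - [0.6,[-12,0,-8],[0,0,0]]
    - [0.6,[-12,0,-8],[0,0,0]]

```text
t: 5.55
position: [0.562, 0.1375, 0.1751]
eef_rot: [2.223, -2.218, 0.002]
contact_force: [0.1, -0.4, 0.1]
width: 0.0514
```

```bash
cat > m2.py <<'E'
from h import *
import sys
tag=sys.argv[1]
for n in ('top','scene'):
    s=snap(n,tag+n); P=world(s); hsv=cv2.cvtColor(s['color'],cv2.COLOR_RGB2HSV).astype(int); H,S,V=[hsv[...,i] for i in range(3)]
    inw=(P[...,0]>0.44)&(P[...,0]<0.67)&(P[...,1]>-.25)&(P[...,1]<.4)&(P[...,2]<.1)
    def rep(m,name,amin=5):
        k,l,st,ce=cv2.connectedComponentsWithStats((m&inw).astype(np.uint8))
        for i in range(1,k):
            if st[i,4]<amin: continue
            p=P[l==i]; r=cv2.minAreaRect(p[:,:2].astype(np.float32)*1000)
            print(n,name,st[i],np.round(r[0],1),np.round(r[1],1),round(r[2],1),'mean',p.mean(0).round(4),'z',np.percentile(p[:,2],[2,50,98]).round(4))
    rep(((H<8)|(H>172))&(S>150)&(V>100),'red')
    rep((H>15)&(H<35)&(S>100)&(P[...,2]>0.015),'brass')
    rep((S<30)&(V>120)&(P[...,2]>0.03),'plate',200)
    rep((V<60)&(P[...,2]>0.055)&(P[...,2]<.08),'knob')
E
python3 m2.py a; python3 -c "
from h import *
im=np.hstack([cv2.resize(cv2.imread('pics/atop.png')[90:190,235:370],None,fx=3,fy=3),cv2.resize(cv2.imread('pics/ascene.png')[210:360,140:330],None,fx=2,fy=2)])if 0 else cv2.resize(cv2.imread('pics/atop.png')[90:190,235:370],None,fx=5,fy=5)
cv2.imwrite('pics/z4.png',im)
go([.5635,-.11,.1])"
```

```text
top red [328 131  11  15  69] [ 563.9 -108.2] [24.5 30.4] 67.1 mean [ 0.5601 -0.1058  0.026 ] z [0.0206 0.0261 0.0298]
top brass [312  99   7   1   7] [659.9 -67.5] [13.9  2.3] 77.1 mean [ 0.66   -0.0675  0.0337] z [0.0313 0.0332 0.0377]
top brass [242 129   1  25  25] [559.6 108. ] [ 0.3 58.1] 88.9 mean [0.5593 0.108  0.042 ] z [0.0394 0.0415 0.0456]
top brass [332 129   4  12  34] [ 574.4 -107.7] [ 9.  31.9] 83.8 mean [ 0.5736 -0.1076  0.0292] z [0.021  0.0294 0.0337]
top plate [ 262  100   47   80 2752] [561.9   6.3] [194.2 101. ] 1.5 mean [5.666e-01 2.000e-04 3.850e-02] z [0.0343 0.0386 0.0426]
top knob [277 132   9  11  81] [560.7  18.1] [20.9 18.7] 0.9 mean [0.5595 0.0183 0.0676] z [0.0577 0.0682 0.0725]
scene red [194 293  15  18 117] [ 565.4 -109.2] [26.8 26.1] 29.0 mean [ 0.5666 -0.1127  0.0245] z [0.0094 0.0268 0.0295]
scene brass [265 207  11  11  11] [486.3 107.4] [31.8  1.2] 0.8 mean [0.4862 0.1073 0.042 ] z [0.0408 0.042  0.0431]
scene brass [277 219   6   6   6] [518.  107.4] [ 1.9 16. ] 89.7 mean [0.5173 0.107  0.0427] z [0.0404 0.0434 0.0439]
scene brass [296 239  18  18  18] [594.4 106. ] [ 2. 51.] 90.0 mean [0.5951 0.1059 0.0425] z [0.0405 0.0423 0.0443]
scene brass [316 259   7   7   7] [637.  106.5] [15.8  2. ] 4.1 mean [0.6364 0.1063 0.0423] z [0.041  0.0416 0.0446]
scene brass [198 295  12  15  74] [ 574.8 -108.6] [ 8.3 33.3] 87.5 mean [ 0.5741 -0.1092  0.0301] z [0.0259 0.0298 0.0341]
scene brass [222 321   7  11  25] [ 630.8 -101.1] [ 4.1 20.4] 82.6 mean [ 0.6301 -0.1009  0.0185] z [0.0157 0.0186 0.0217]
scene plate [ 203  215  112  101 5389] [563.7  16.9] [194.6 120.2] 0.3 mean [0.5705 0.0142 0.0392] z [0.0361 0.0392 0.042 ]
scene knob [252 248  11  13 124] [565.1  15.5] [18.4 20.2] 53.7 mean [0.5669 0.014  0.0663] z [0.0555 0.0679 0.0718]
t 5.65 pos [0.5621 0.1358 0.1746] w 0.0512 F [-0.7  1.7 -0.2]
shift cm [24.56 -0.15  7.53] turn [ 0.02 -0.15 -0.04]
```

View pics/z4.png

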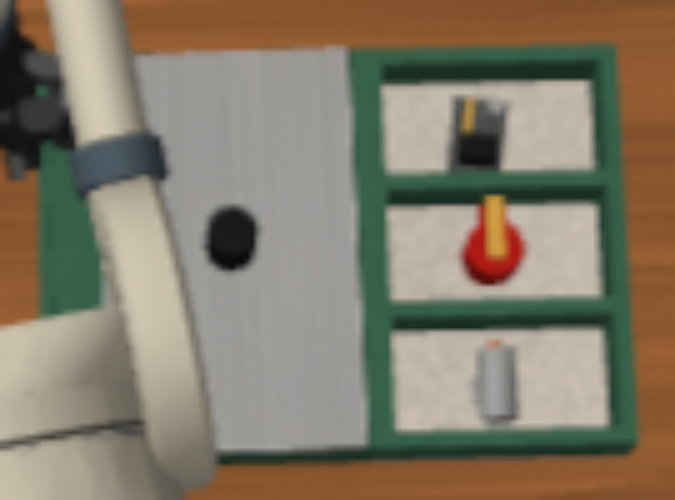

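View pics/ascene.png

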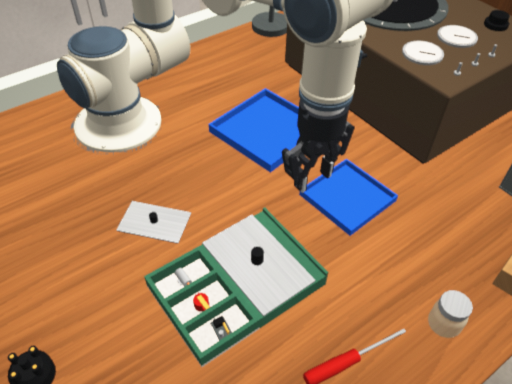

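```bash
python3 -c "
from h import *
for n in ('top','scene'):
    s=dict(np.load('a'+n+'.npz'));P=world(s);hsv=cv2.cvtColor(s['color'],cv2.COLOR_RGB2HSV).astype(int);H,S,V=[hsv[...,i] for i in range(3)]
    box=(abs(P[...,0]-.563)<.04)&(abs(P[...,1]+.11)<.045)
    r=((H<8)|(H>172))&(S>150)&(V>100)&box; b=(H>12)&(H<35)&(S>100)&(P[...,2]>.015)&box
    B=P[b][:,:2];c=B.mean(0);w,v=np.linalg.eigh(np.cov(B.T));d=v[:,1]*np.sign(v[0,1])
    A=P[(r|b)&(P[...,2]>.021)][:,:2]
    print(n,'brass',c,'ang',np.degrees(np.arctan2(d[1],d[0])),'all x',A[:,0].min(),A[:,0].max(),'y',A[:,1].min(),A[:,1].max())
    f=box&(P[...,2]<.012)&(S<40)&(V>150);F=P[f];print('floor',F.min(0),F.max(0))
"
```

```text
top brass [ 0.57283568 -0.10758095] ang -2.9891241511291384 all x 0.5488021055331862 0.5865271313789786 y -0.1180602077688464 -0.09403306433338765
floor [ 0.52306614 -0.15478765 -0.00128147] [ 0.59041608 -0.06505507  0.01169606]
scene brass [ 0.57268637 -0.10939619] ang 0.8990363516766677 all x 0.5284274882777404 0.5913536598255904 y -0.1221774330432902 -0.09779326651623221
floor [ 0.53425405 -0.15489712  0.00196624] [ 0.60299653 -0.0652216   0.01064984]
```

Call:
apply_moves:
  commands:
    - [0.6,[6,-0.3,1],[0,0,0]]
    - [0.6,[12,-0.3,2],[0,0,0]]
    - [0.6,[18,-0.3,4],[0,0,0]]
    - [0.6,[24,-0.3,7],[0,0,0]]
    - [0.6,[24.5,-0.3,7.5],[0,0,0]]

```text
t: 6.28
position: [0.5629, -0.1131, 0.0974]
eef_rot: [2.211, -2.226, -0.003]
contact_force: [0.2, -1.5, 0.6]
width: 0.0514
```

Call:
apply_moves:
  commands:
    - [0.6,[0,0,0],[0,0,0]]

```text
t: 6.4
position: [0.5644, -0.1096, 0.0995]
eef_rot: [2.217, -2.224, -0.001]
contact_force: [0.0, 1.0, 0.1]
width: 0.0516
```

```bash
python3 -c "
from h import *
go([.5655,-.108,.009])"
```

```text
t 6.4 pos [ 0.5644 -0.1096  0.0995] w 0.0516 F [0.  1.  0.1]
shift cm [-0.17 -0.13  9.05] turn [ 0.09 -0.06 -0.18]
```

Call:
apply_moves:
  commands:
    - [0.6,[-0.1,-0.1,3],[0,0,0]]
    - [0.6,[-0.1,-0.1,5],[0,0,0]]
    - [0.6,[-0.1,-0.1,7],[0,0,0]]
    - [0.6,[-0.1,-0.1,8.2],[0,0,0]]
    - [0.6,[-0.1,-0.1,8.8],[0,0,0]]

```text
t: 7.02
position: [0.566, -0.1073, 0.0115]
eef_rot: [2.22, -2.22, 0.001]
contact_force: [0.2, -0.5, 0.6]
width: 0.0512
```

```bash
python3 -c "
from h import *
s=snap('scene','sc5')
cv2.imwrite('pics/z5.png',cv2.resize(s['color'][230:340,130:260,::-1],None,fx=6,fy=5))
go([.5655,-.108,.009])"
```

```text
t 7.075 pos [ 0.5658 -0.1073  0.0111] w 0.0515 F [-0.5  0.5 -0.1]
shift cm [0.07 0.03 0.21] turn [ 0.06 -0.08 -0.  ]
```

View pics/z5.png

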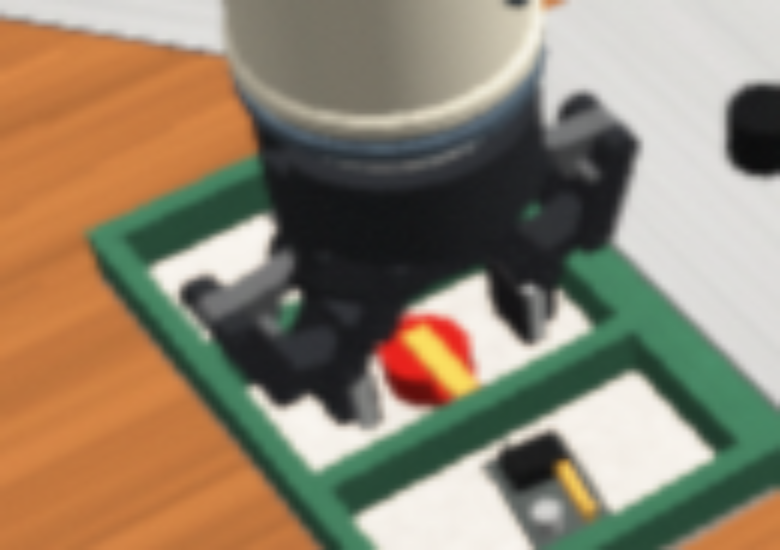

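Call:
apply_moves:
  commands:
    - [0.6,[0.05,0,0.15],[0,0,0]]
    - [0.2,[0.05,0,0.15],[0,0,0]]
    - [0.2,[0.05,0,0.15],[0,0,0]]
    - [0.2,[0.05,0,0.15],[0,0,0]]
    - [0.2,[0.05,0,0.15],[0,0,0]]

```text
t: 7.7
position: [0.5668, -0.1083, 0.0118]
eef_rot: [2.221, -2.222, 0.005]
contact_force: [-0.1, 0.3, 6.1]
width: 0.0256
```

Call:
apply_moves:
  commands:
    - [0.2,[0,0,0],[0,0,0]]
    - [0.2,[0,0,-0.5],[0,0,0]]
    - [0.2,[0,0,-1.5],[0,0,0]]
    - [0.2,[0,0,-3],[0,0,0]]
    - [0.2,[0,0,-5],[0,0,0]]

```text
t: 8.32
position: [0.566, -0.1079, 0.0618]
eef_rot: [2.22, -2.221, 0.002]
contact_force: [0.8, 0.7, -0.2]
width: 0.0257
```

```bash
python3 -c "
from h import *
s=snap('scene','sc6')
cv2.imwrite('pics/z6.png',cv2.resize(s['color'][200:340,130:290,::-1],None,fx=5,fy=4))
go([.5655,-.108,.009])"
```

```text
t 8.375 pos [ 0.5678 -0.1084  0.0658] w 0.0257 F [1.2 0.6 3.2]
shift cm [-0.05  0.26  5.68] turn [-0.3  -0.17 -0.01]
```

View pics/z6.png

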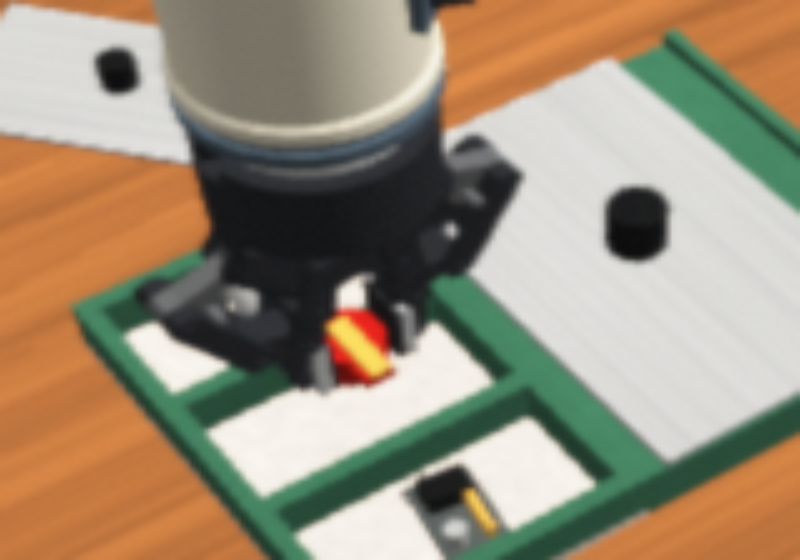

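Call:
apply_moves:
  commands:
    - [0.2,[0,0,-4],[0,0,0]]
    - [0.2,[-3,0.2,-9],[0,0,0]]
    - [0.2,[-8,0.5,-9.5],[0,0,0]]
    - [0.2,[-13,1,-9.5],[0,0,0]]
    - [0.2,[-18,1.5,-9.5],[0,0,0]]

```text
t: 9.0
position: [0.5512, 0.0736, 0.1568]
eef_rot: [-2.22, 2.222, -0.004]
contact_force: [0.6, -0.6, -1.0]
width: 0.0258
```

```bash
python3 -c "
from h import *
go([.5245,.293,.11])"
```

```text
t 9.0 pos [0.5512 0.0736 0.1568] w 0.0258 F [ 0.6 -0.6 -1. ]
shift cm [-21.94   2.7    4.64] turn [-0.13 -0.09 -0.04]
```

Call:
apply_moves:
  commands:
    - [0.2,[-5,0.6,0],[0,0,0]]
    - [0.2,[-10,1.2,0],[0,0,0]]
    - [0.2,[-15,1.8,0],[0,0,0]]
    - [0.2,[-19,2.4,0],[0,0,0]]
    - [0.2,[-21.5,2.7,1],[0,0,0]]

```text
t: 9.62
position: [0.5243, 0.2896, 0.147]
eef_rot: [-2.222, 2.218, -0.003]
contact_force: [0.6, 1.0, 0.1]
width: 0.0256
```

Call:
apply_moves:
  commands:
    - [0.2,[0,0,2],[0,0,0]]
    - [0.2,[0,0,4],[0,0,0]]
    - [0.2,[0,0,5],[0,0,0]]
    - [0.2,[0,0,5],[0,0,0]]

```text
t: 10.12
position: [0.5239, 0.2859, 0.0936]
eef_rot: [2.217, -2.221, 0.001]
contact_force: [-0.2, 0.0, -0.1]
width: 0.0254
```

```bash
python3 -c "
from h import *
go([.5245,.293,.012])
s=snap('scene','sc7');P=world(s)
hsv=cv2.cvtColor(s['color'],cv2.COLOR_RGB2HSV).astype(int);H,S,V=[hsv[...,i] for i in range(3)]
r=((H<8)|(H>172))&(S>150)&(V>80)&(abs(P[...,1]-.29)<.06)&(abs(P[...,0]-.525)<.08)&(P[...,2]>.01)
v,u=np.nonzero(r);print(len(v),np.percentile(P[r],[0,2,50,98,100],axis=0).round(4))
cv2.imwrite('pics/z7.png',cv2.resize(s['color'][90:250,260:420,::-1],None,fx=4,fy=3.7))"
```

```text
t 10.125 pos [0.5239 0.2859 0.0936] w 0.0254 F [-0.2  0.  -0.1]
shift cm [-0.73 -0.07  8.16] turn [ 0.11 -0.16 -0.09]
42 [[0.5171 0.2783 0.0906]
 [0.5183 0.2787 0.0922]
 [0.5337 0.2825 0.1051]
 [0.5428 0.2989 0.1099]
 [0.543  0.3001 0.1102]]
```

View pics/z7.png

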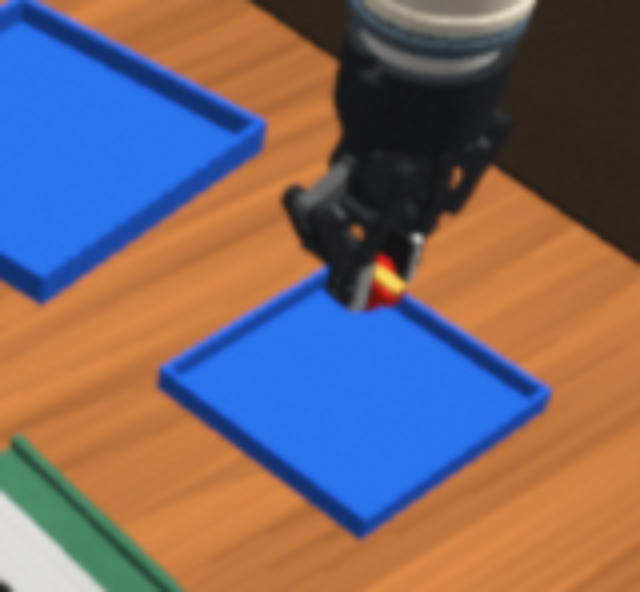

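Call:
apply_moves:
  commands:
    - [0.2,[-0.3,0,2.5],[0,0,0]]
    - [0.2,[-0.5,0,5],[0,0,0]]
    - [0.2,[-0.5,0,6.8],[0,0,0]]
    - [0.2,[-0.5,0,7.6],[0,0,0]]
    - [0.2,[-0.5,0,7.8],[0,0,0]]

```text
t: 10.8
position: [0.5245, 0.2919, 0.0172]
eef_rot: [2.22, -2.221, 0.002]
contact_force: [-1.7, -0.3, 0.6]
width: 0.0254
```

Call:
apply_moves:
  commands:
    - [0.2,[0,0,0.1],[0,0,0]]
    - [0.2,[0,0,0.1],[0,0,0]]

```text
t: 11.05
position: [0.5248, 0.2922, 0.0169]
eef_rot: [-2.221, 2.222, -0.003]
contact_force: [-0.2, 0.5, 0.1]
width: 0.0253
```

Call:
apply_moves:
  commands:
    - [0.2,[0,0,0.1],[0,0,0]]
    - [0.2,[0,0,0.2],[0,0,0]]
    - [0.2,[0,0,0.3],[0,0,0]]
    - [0.2,[0,0,0.3],[0,0,0]]

```text
t: 11.55
position: [0.5242, 0.2919, 0.0128]
eef_rot: [2.22, -2.221, 0.002]
contact_force: [-0.3, 0.1, -0.7]
width: 0.0257
```

Call:
apply_moves:
  commands:
    - [0.2,[0,0,0.1],[0,0,0]]
    - [0.2,[0,0,0.2],[0,0,0]]
    - [0.2,[0,0,0.2],[0,0,0]]
    - [0.2,[0,0,0.2],[0,0,0]]

```text
t: 12.05
position: [0.5243, 0.292, 0.011]
eef_rot: [2.22, -2.221, 0.002]
contact_force: [0.4, 0.2, -0.3]
width: 0.0256
```

Call:
apply_moves:
  commands:
    - [0.2,[0,0,0.1],[0,0,0]]
    - [0.2,[0,0,0.1],[0,0,0]]
    - [0.2,[0,0,0.1],[0,0,0]]

```text
t: 12.42
position: [0.5243, 0.292, 0.01]
eef_rot: [2.22, -2.221, 0.002]
contact_force: [-0.0, -0.8, -0.2]
width: 0.0258
```

Call:
apply_moves:
  commands:
    - [0.2,[0,0,0.1],[0,0,0]]
    - [0.2,[0,0,0.1],[0,0,0]]
    - [0.2,[0,0,0.1],[0,0,0]]

```text
t: 12.8
position: [0.5244, 0.292, 0.0098]
eef_rot: [2.221, -2.221, 0.002]
contact_force: [-1.7, -1.2, 5.9]
width: 0.0257
```

Contact came at TCP 0.0098 with 6 N, close to the height I expected. Releasing the rotor.

Call:
apply_moves:
  commands:
    - [0.6,[0,0,-0.05],[0,0,0]]
    - [0.6,[0,0,-0.05],[0,0,0]]
    - [0.6,[0,0,-0.05],[0,0,0]]
    - [0.6,[0,0,-1],[0,0,0]]
    - [0.6,[0,0,-3],[0,0,0]]

```text
t: 13.42
position: [0.5238, 0.2917, 0.0391]
eef_rot: [2.219, -2.22, 0.001]
contact_force: [0.1, 0.5, 0.4]
width: 0.0514
```

Call:
apply_moves:
  commands:
    - [0.6,[0,0,-4],[0,0,0]]
    - [0.6,[0,-1,-9],[0,0,0]]
    - [0.6,[0,5,-14],[0,0,0]]
    - [0.6,[0,10,-16],[0,0,0]]
    - [0.6,[0,12,-16],[0,0,0]]

```text
t: 14.05
position: [0.4033, 0.293, 0.2046]
eef_rot: [-2.217, 2.216, -0.005]
contact_force: [0.2, 0.4, -0.6]
width: 0.0513
```

```bash
python3 m2.py b; python3 -c "
from h import *
go([0.5,0,.2])
a=cv2.imread('pics/bscene.png');cv2.imwrite('pics/z8.png',cv2.resize(a[130:370,140:410],None,fx=2.9,fy=2.4))"
```

```text
top red [159 154  12  14  69] [521. 291.] [24.1 30. ] 43.2 mean [0.5176 0.291  0.0231] z [0.0148 0.0239 0.0277]
top brass [312  99   7   1   7] [659.3 -67.3] [14.   2.2] 81.0 mean [ 0.6596 -0.0674  0.0347] z [0.0315 0.0345 0.0376]
top brass [328 111   1   6   6] [626.6 -98.6] [ 1.1 12.4] 87.7 mean [ 0.6281 -0.0987  0.0192] z [0.0155 0.0179 0.0241]
top brass [242 127   1  28  28] [560.7 108. ] [ 0.3 64.8] 88.8 mean [0.5605 0.108  0.0421] z [0.0383 0.0423 0.0449]
top brass [163 152   3  12  36] [528.7 292.9] [26.6  5.5] 0.8 mean [0.5287 0.2928 0.0274] z [0.0243 0.0274 0.0304]
top plate [ 254  100   55   81 3983] [562.1  17.4] [193.6 121.4] 0.4 mean [0.5603 0.0179 0.0385] z [0.0341 0.0385 0.0425]
top knob [277 132   9  10  80] [560.5  18.1] [20.8 18.8] 1.4 mean [0.5597 0.0183 0.0676] z [0.0573 0.0682 0.0735]
scene red [341 185  13  14  76] [525.6 284.8] [17.  34.4] 74.8 mean [0.5259 0.2839 0.0204] z [0.0091 0.0225 0.0278]
scene red [348 185   6   5   7] [521.3 301.3] [13.6  1.5] 10.1 mean [0.5212 0.3011 0.0249] z [0.0232 0.025  0.0262]
scene brass [346 186  10  10  40] [532.6 292.3] [10
[... 199 characters left out ...]
96 239  18  18  18] [595.2 106.3] [49.4  3.1] 2.4 mean [0.595  0.106  0.0424] z [0.04   0.0427 0.0449]
scene brass [315 258   8   8   8] [635.1 106.7] [ 1.5 20.8] 85.1 mean [0.6347 0.1066 0.0417] z [0.0395 0.0414 0.0438]
scene brass [222 322   7  11  25] [ 630.8 -100.8] [ 3.6 20.1] 83.6 mean [ 0.6304 -0.1008  0.0176] z [0.0152 0.0177 0.0199]
scene plate [ 203  216  112  100 5384] [563.2  17. ] [194.8 121. ] 0.4 mean [0.5705 0.0141 0.0392] z [0.0362 0.0392 0.0419]
scene knob [252 248  11  13 121] [565.   15.5] [18.3 20. ] 53.9 mean [0.567  0.014  0.0663] z [0.0564 0.0679 0.0714]
t 14.15 pos [0.4029 0.293  0.2029] w 0.051 F [ 0.4  0.2 -0.7]
shift cm [29.32 -9.65  0.29] turn [-0.28  0.1   0.1 ]
```

View pics/z8.png

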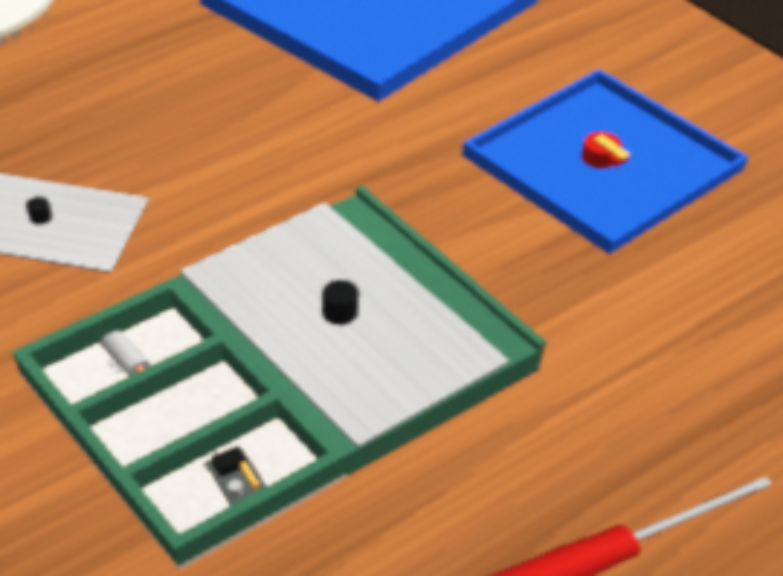

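View pics/btop.png

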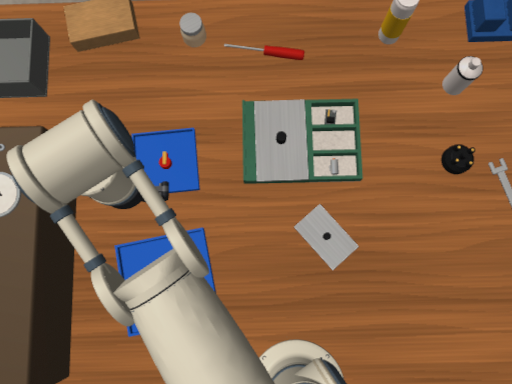

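The rotor stands upright in the 150 mm dish, at scene crop (603,150). Its brass top is at z ≈ 28 mm, matching 4 + 24. The plate lies flat at z ≈ 39 mm and all pockets are open.

```bash
python3 -c "
from h import *
print(hand_in(), state()['t'])"
```

```text
the job is handed in; nothing more can be done
the job is handed in; nothing more can be done
```

The red rotor arm is standing upright near the middle of the 150 mm blue dish, and the job is handed in at about 14 s of the 53 s allowed.

- **Cover plate:** I gripped its knob and slid it about 128 mm along the tray onto the shelf. It was not lifted. In the last images it lay flat, with its top at 39 mm as expected, and all three pockets were open.
- **Rotor:** It was in the middle pocket. I set it down until I felt light contact of about 6 N. Its brass top reads about 27.5 mm, against 28 mm for standing on the dish floor.
- **Other checks:** The condenser and contact set stayed in their pockets, and the gripper was clear with almost no force on it.
- **Disagreements:** The two cameras differ by 2–5 mm in position, so I used the average. The gripper reads about 2 mm less than the true width of what it holds. A 5–6 N upward force while gripping the knob and the rotor suggests the fingertips lightly touched the plate and the pocket floor, far below the limits.

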